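# Roll the gauge down to its index mark

### The job

Roll the knurled wheel of the gauge stand under a fingertip until the gauge has come down and its pointer is level with the index mark on the scale, its foot still clear of the rubber specimen. The wheel is only to be touched, not pinched between the fingers; do not push the gauge itself or shift the index, and leave the specimen and the weight, ring and tin round the stand where they are. Finish with the hand clear.

Things in the scene. Friction and masses are not known exactly. Their poses are not given: they have to be found in the camera images.
- stand: Fixed gauge stand. Grey base 190 (its x) by 260 (its y), 40 mm high; steel column (31 mm thick, 275 high) at y -85; cross arm 56 wide, y -105 to +70, z 206 to 252, holding the gauge at y +30; clamp knob on the arm's +x face at y -90, out to x 54; scale plate at x 26, y +75, z 126 to 230. Origin: centre of the underside, on the bench; z up; wheel, display and scale are on its +x side
- wheel: Knurled steel handwheel, 72 mm in diameter (radius 36), 20 mm wide, axis level along the stand's x, 6 mm off the arm's +x face. Origin: its centre, at (44, 12, 229) mm in the stand's frame; it stays there and only turns, its own x axis always along the stand's x. It is stiff and stays where it is left
- wheel_top (a point): Point of the stand's frame at the top of the wheel's rim, mid-width (44, 12, 265 mm; 13 mm above the arm). Rolling the rim here towards the stand's +y (away from the column) lowers the gauge by rack and pinion, 10 mm per radian (2.8 mm for 10 mm of rim travel); towards -y raises it. Lowering takes 0.5 to 3 N along the rim, raising 3 to 6 N; by friction under a fingertip pressed on with 4 to 15 N
- gauge: Digital gauge moved by the wheel: steel foot 24 mm in diameter, black barrel, grey head 48 by 50 by 46 mm, display on +x, steel ram up through the arm with a black cap (top 285 mm above the bench at the start, sinking with it). Origin on the ram's axis, level with the bench at the start; it sinks with the gauge, 38 mm at most. Foot underside 99.5 mm above the origin. About 0.6 kg
- pointer (a point): Free end, at mid-thickness, of the thin pointer blade (3 mm thick) that stands out of the gauge head towards the stand's +y in front of the scale plate. It sinks with the gauge
- mark (a point): Inner end, at mid-thickness, of the index tooth (3 mm thick) of the small dark clip on the scale plate's outer (+y) edge. At the start it is 14 to 29 mm lower than the pointer; it must stay where it is. The pointer is at the mark when both are at the same height
- specimen: Loose black rubber test disc, 44 mm in diameter, 12.5 mm thick, lying on the steel anvil under the gauge's foot (its top 64.5 mm above the bench). Origin: centre of its underside. With the pointer at the mark the foot still clears it by 6 mm or more
- weight: Loose steel dead weight, 56 mm in diameter, 58 mm high with its black knob, 0.5 kg, upright on the bench beside the stand. Origin: centre of its underside
- setring: Loose steel setting ring, 60 mm outside, 32 mm inside, 18 mm high, on the bench by the stand. Origin: centre of its underside
- tin: Loose round aluminium specimen tin, 60 mm in diameter, 52 mm high, on the bench by the stand. Origin: centre of its underside

How it is judged:
By the outcome, as a careful person would: the job done as asked, in the order asked, and still so for the second after the job is handed in, with the robot touching nothing.
It also fails if it takes over 51 s, if anything falls off the work surface, if the arm or the gripper's body presses on something with over 40 N, if the wrist force passes 120 N, or if a joint passes its speed limit or range.

### The arm

A 6-joint arm with a two-finger parallel gripper is mounted at the origin on the work surface. World frame = base frame: x ahead of the robot, y to its left, z up, the work surface at z = 0. Lengths are in m, angles in rad, forces in N, time in s.
With the tool pointing down it reaches from about 0.325 to 0.85 m from the base axis. Payload 15.5 kg.
Tool frame: the origin (TCP) lies midway between the tips of the shut fingers; the grasp point (between the pads) lies 19 mm behind it; z points along the fingers, x is the direction in which the jaws open and shut, and the axes are right-handed (so a half turn about z gives the same grasp; the last joint's range is limited). The gripper opens to 91 mm and grips with 3 to 60 N. Pads are 32 mm wide; open, the fingers measure 118 mm over their backs; the gripper's body (76 mm by 178 mm) begins 60 mm behind the grasp point.
Start: joints at [1.208, 0.494, 1.345, -0, 1.302, -0.096], TCP at [0.165, 0.603, 0.192] pointing down, gripper open.
Joint ranges: [-2.91, 2.91], [-0.82, 2.16], [0.22, 2.67], [-1.22, 4.37], [0.12, 2.79], [-3.08, 3.08]. Speed limits (rad/s): [1.89, 1.89, 2.57, 3.01, 3.01, 3.01].

### API

Orientations are given as a 3x3 rotation matrix whose columns are the frame's x, y, z axes.
In Python, from station import manip gives the robot as it stands. The module is installed in compiled form; this text tells all that it offers.
- The arm moves only by the tool step_arm, never from a script. Its arguments are lists of equal length, an entry for each row: "dr": the turn, a rotation vector about the tool's x, y, z in degrees, a list of three; "offset": the shift along the tool's x, y, z in m, a list of three; "jaw": the closure, from -1 (fully open) to 1 (shut). In form: {"dr": [[wx, wy, wz], ...], "offset": [[tx, ty, tz], ...], "jaw": [jaw, ...]}. A call has 1 to 20 rows; each row is the pose to reach, as a shift and turn from the pose measured when the call began, along the tool's axes at that moment; what a row does not reach only later rows make up. A row lasts 1/10 s, in which the tool goes at most 50 mm and 8.59 degrees, less where a joint would pass 70% of its speed; a pose out of reach is approached as far as the arm can. A call with a gripper value outside its range is refused whole. The fingers move at their own pace and stop on an object; "grip_force" is the grip in N (left out, the last holds). Time passes only in rows, so rows that repeat a pose let the fingers close. It gives the time, the measured TCP pose, the force and the opening at its end, in the units of the state.
- manip.read_state(): the state, without advancing time (a new reading comes with each control period).
- manip.snapshot(name): name is "side" or "top"; returns the picture (400x640x3 uint8, red, green, blue); there is no depth.
- manip.camera_info(name): a dict with "fx", "fy", "cx", "cy" (pixels), "R" (3x3) and "t" (3): a world point X has camera coordinates R X + t. Camera axes: x right, y down, z forward; pixel columns grow to the right and rows downward; lengths in m; the calibration is good to about 2 mm. A picture is of the moment at which its call begins. camera_info takes no time and is no camera call.
- manip.job_done(): hands the job in, once; it reports no verdict.
The state is a dict: "time": time; "q": joint angles; "joint_vel": joint speeds; "joint_efforts": joint torques, N m; "tcp_pos": TCP position; "orientation": TCP orientation; "wrist_force": force on the tool from outside, world axes, zero at the start; "wrist_torque": the same for the moment, N m; "finger_gap": finger opening in m.
Only numpy, scipy, OpenCV 4.12 (cv2) and the standard library are available. Lean on these libraries where they do the work, as an engineer would, in place of code of your own. Each camera call takes 0.05 s, during which the arm holds its last target. There are 200 camera calls.

## Working session

There is one attempt and no reset: what is moved stays moved. The work goes in short steps, Python scripts to look and compute and a tool call to move; the robot and the scene stay as the last step left them, time stands still between calls to the robot, and variables do not carry over. Pictures are saved under pics/ and viewed, about 8 in all and at most 12, crops included, and the job is handed in when it is done.

Besides the shell and the picture viewer there is one more tool, called after ">>>" as name(argument=value, ...) on one line, values as JSON. step_arm: Moves the arm, as the interface text tells. Its arguments: {"type":"object","properties":{"dr":{"type":"array"},"offset":{"type":"array"},"jaw":{"type":"array"},"grip_force":{"type":"number"}},"required":["dr","offset","jaw"]}

```bash
mkdir -p pics; python3 - <<'E'
from station import manip
import cv2, numpy as np
for n in ("side","top"):
    im=manip.snapshot(n); cv2.imwrite(f"pics/{n}0.png",im[:,:,::-1])
    c=manip.camera_info(n); print(n,{k:np.round(v,4).tolist() for k,v in c.items()})
s=manip.read_state(); print(s["time"],s["tcp_pos"],np.round(s["orientation"],3).tolist(),s["finger_gap"])
E
```

```text
side {'fx': 424.7635, 'fy': 424.7635, 'cx': 322.0565, 'cy': 204.9811, 'R': [[-0.9887, -0.1499, -0.0081], [-0.0852, 0.6049, -0.7917], [0.1236, -0.7821, -0.6108]], 't': [0.5706, 0.1574, 0.9192]}
top {'fx': 493.3745, 'fy': 493.3745, 'cx': 325.4499, 'cy': 197.466, 'R': [[-0.0221, -0.9996, -0.0184], [-0.991, 0.0244, -0.1316], [0.132, 0.0153, -0.9911]], 't': [0.0549, 0.5799, 1.0875]}
0.1 [0.16525672 0.60236719 0.19108891] [[0.265, 0.964, -0.0], [0.964, -0.265, -0.001], [-0.001, -0.0, -1.0]] 0.09128617748431081
```

View pics/side0.png

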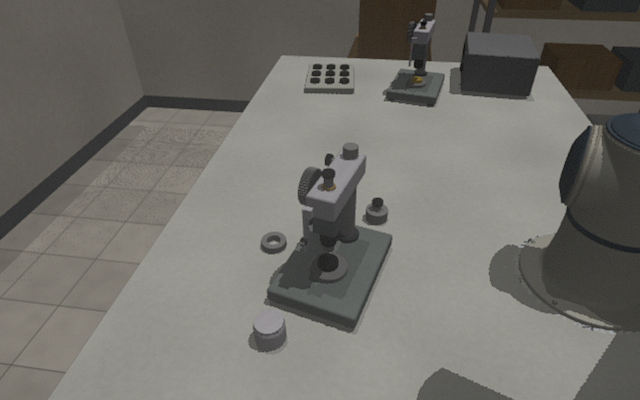

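View pics/top0.png

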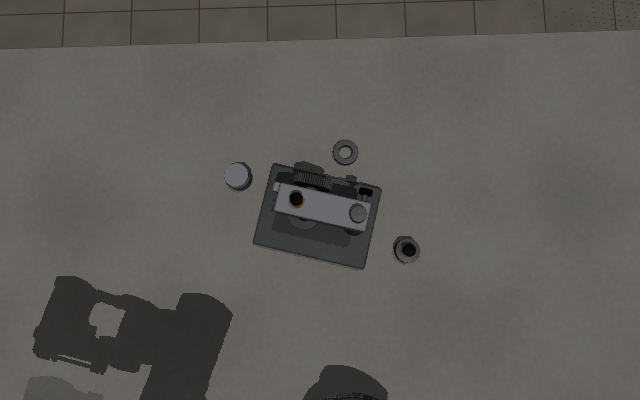

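```bash
python3 - <<'E'
import cv2, numpy as np
a=cv2.imread("pics/side0.png")[135:335,250:410]
b=cv2.imread("pics/top0.png")[145:275,225:425]
a=cv2.resize(a,None,fx=3,fy=3,interpolation=cv2.INTER_CUBIC)
cv2.imwrite("pics/sc.png",cv2.convertScaleAbs(a,alpha=1.4))
b=cv2.resize(b,None,fx=4,fy=4,interpolation=cv2.INTER_CUBIC)
cv2.imwrite("pics/tc.png",cv2.convertScaleAbs(b,alpha=1.7))
E
```

```text
(no output)
```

View pics/sc.png

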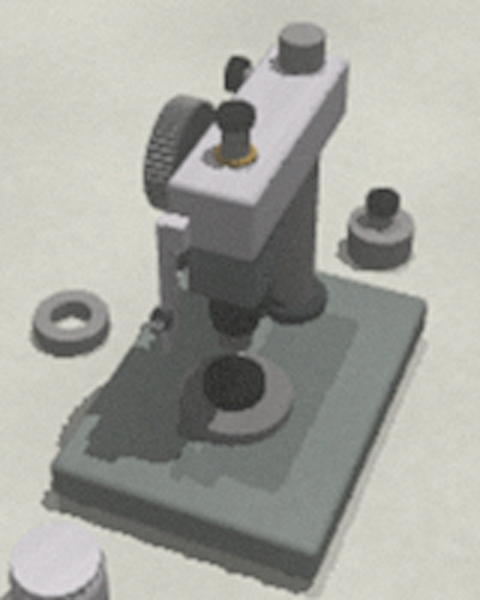

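View pics/tc.png

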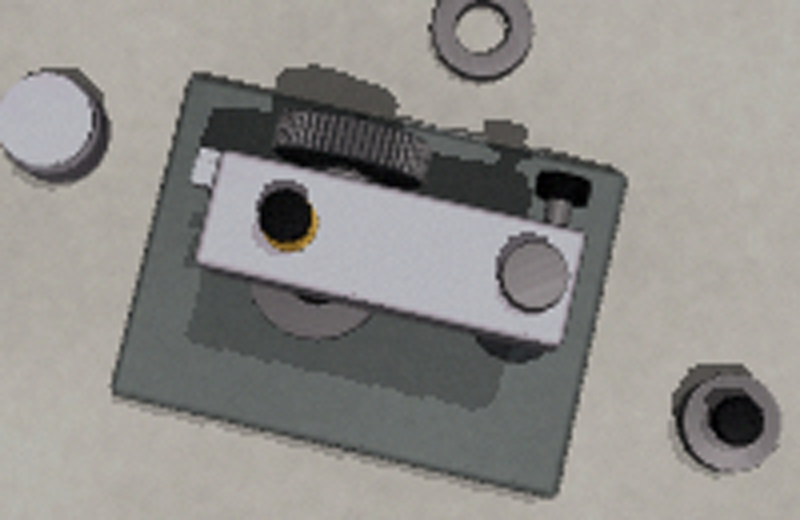

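```bash
cat > h.py <<'E'
import numpy as np, cv2
from scipy.optimize import least_squares
from station import manip
C={n:manip.camera_info(n) for n in("side","top")}
def proj(n,X):
    c=C[n]; p=np.atleast_2d(X)@np.array(c["R"]).T+c["t"]
    return np.c_[c["fx"]*p[:,0]/p[:,2]+c["cx"],c["fy"]*p[:,1]/p[:,2]+c["cy"]]
def W(p,X):
    c,s=np.cos(p[2]),np.sin(p[2]); X=np.atleast_2d(X)/1000.
    return X@np.array([[c,-s,0],[s,c,0],[0,0,1]]).T+[p[0],p[1],0]
E
cat > fit.py <<'E'
from h import *
top=[((95,130,40),(195,74)),((95,-130,40),(626,172)),((-95,-130,40),(556,495)),((-95,130,40),(115,393)),((28,70,252),(222,152)),((28,-105,252),(583,233)),((-28,-105,252),(557,344)),((-28,70,252),(199,265)),((0,30,285),(284,215)),((0,-85,275),(533,272))]
side=[((-95,130,40),(318,555)),((95,130,40),(55,467)),((-95,-130,40),(425,300)),((28,70,252),(172,187)),((-28,70,252),(250,205)),((-28,-105,252),(347,62)),((0,30,285),(237,112))]
d=[("top",x,np.array(u)/4+[225,145]) for x,u in top]+[("side",x,np.array(u)/3+[250,135]) for x,u in side]
f=lambda p:np.concatenate([(proj(n,W(p[:3],x))[0]-u) for n,x,u in d])
r=least_squares(f,[.55,0,-.2]); print(r.x,np.round(r.fun.reshape(-1,2),1).tolist())
p=r.x; np.save("p.npy",p)
print("wheel top",W(p,(44,12,265)))
for n in C: print(n,proj(n,W(p,[(44,12,265),(26,75,126),(26,75,230),(26,85,200),(26,55,200)])).round(1).tolist())
E
python3 fit.py
python3 - <<'E'
import cv2
a=cv2.imread("pics/side0.png")[190:260,285:345]
a=cv2.resize(a,None,fx=8,fy=8,interpolation=cv2.INTER_CUBIC)
cv2.imwrite("pics/sc2.png",cv2.convertScaleAbs(a,alpha=1.8,beta=10))
E
```

```text
[ 0.54053544  0.06187067 -0.24526337] [[-2.7, -0.6], [0.1, -0.7], [-0.0, 0.6], [-2.4, 0.3], [-1.1, -1.5], [0.9, -1.3], [0.9, 0.6], [-2.5, -0.5], [-0.6, -0.3], [0.1, 0.1], [0.6, -0.6], [-2.0, -1.1], [1.7, -1.7], [-1.3, -2.4], [2.6, -1.1], [1.9, -2.4], [0.5, -1.6]]
wheel top [[0.58613241 0.06282783 0.265     ]]
side [[310.9, 170.0], [308.0, 249.6], [306.3, 206.8], [304.5, 223.2], [311.3, 213.5]]
top [[311.4, 178.7], [283.5, 191.7], [277.8, 183.8], [274.6, 185.2], [289.5, 188.5]]
```

View pics/sc2.png

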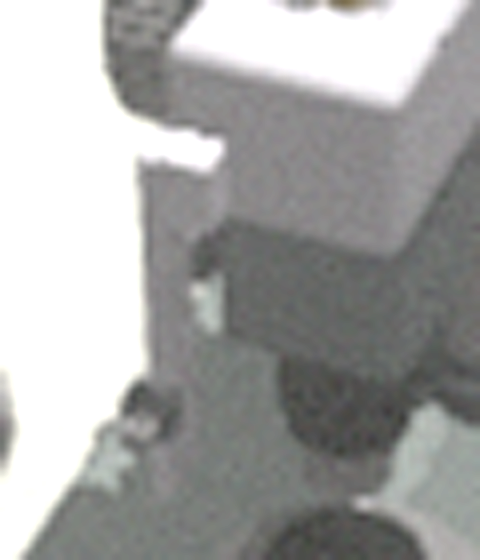

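Side view: gauge stand with its column to the rear, wheel on its far left (px 303,185), pointer stub at about (310,222) and index clip at about (304,241). Top view: arm centred about (323,207), wheel top at about (313,180). Jaws are already parallel to the stand's y, so I'll close them and go to a hover above the wheel.

>>> step_arm(dr=[[0,0,-1.3],[0,0,-1.3],[0,0,-1.3],[0,0,-1.3],[0,0,-1.3],[0,0,-1.3],[0,0,-1.3],[0,0,-1.3],[0,0,-1.3],[0,0,-1.3],[0,0,-1.3],[0,0,-1.3],[0,0,-1.3],[0,0,-1.3],[0,0,-1.3],[0,0,-1.3],[0,0,-1.3],[0,0,-1.3],[0,0,-1.3],[0,0,-1.3]], offset=[[0,0,-0.05],[0,0,-0.1],[0,0,-0.13],[-0.03,0.04,-0.13],[-0.06,0.08,-0.13],[-0.09,0.12,-0.13],[-0.12,0.16,-0.13],[-0.15,0.2,-0.13],[-0.18,0.24,-0.13],[-0.21,0.28,-0.13],[-0.24,0.315,-0.13],[-0.27,0.355,-0.13],[-0.3,0.395,-0.13],[-0.33,0.435,-0.13],[-0.36,0.475,-0.13],[-0.39,0.515,-0.13],[-0.4186,0.549,-0.13],[-0.4186,0.549,-0.13],[-0.4186,0.549,-0.13],[-0.4186,0.549,-0.13]], jaw=[1,1,1,1,1,1,1,1,1,1,1,1,1,1,1,1,1,1,1,1], grip_force=20)

```text
time: 2.1
tcp_pos: [0.5834, 0.0542, 0.3213]
orientation: [[0.242, 0.97, -0.001], [0.97, -0.242, -0.001], [-0.001, -0.001, -1.0]]
wrist_force: [-0.9, 0.9, 0.0]
finger_gap: 0.0005
```

```bash
python3 - <<'E'
from h import *
s=manip.read_state(); print(s["time"],s["tcp_pos"],np.round(s["orientation"],3).tolist(),s["finger_gap"],s["wrist_force"])
a=manip.snapshot("top");b=np.mean([manip.snapshot("side").astype(float) for _ in range(4)],0)
cv2.imwrite("pics/side1.png",b[:,:,::-1])
print(proj("top",s["tcp_pos"]),proj("side",s["tcp_pos"]))
A=cv2.resize(a[140:240,250:400,::-1],(600,400),interpolation=cv2.INTER_CUBIC)
B=cv2.resize(b[120:260,270:370,::-1].astype(np.uint8),(400,560),interpolation=cv2.INTER_CUBIC)
o=np.zeros((560,1000,3),np.uint8);o[:400,:600]=A;o[:,600:]=B
cv2.imwrite("pics/c1.png",cv2.resize(cv2.convertScaleAbs(o,alpha=1.5),None,fx=.8,fy=.8,interpolation=cv2.INTER_AREA))
E
```

```text
2.1 [0.58338812 0.0542405  0.32134965] [[0.242, 0.97, -0.001], [0.97, -0.242, -0.001], [-0.001, -0.001, -1.0]] 0.0005014391383448244 [-0.85696908  0.92419248  0.03638226]
[[314.8595798  174.63413999]] [[312.50154656 140.70771384]][ WARN:0@4.308] global loadsave.cpp:1063 imwrite_ Unsupported depth image for selected encoder is fallbacked to CV_8U.
```

View pics/c1.png

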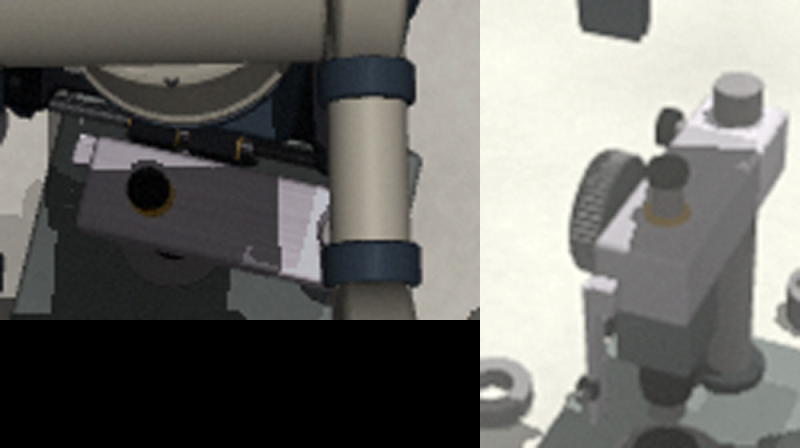

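```bash
python3 - <<'E'
import cv2
a=cv2.imread("pics/side1.png")[20:220,220:400]
cv2.imwrite("pics/c2.png",cv2.convertScaleAbs(cv2.resize(a,None,fx=3,fy=3,interpolation=cv2.INTER_CUBIC),alpha=1.5))
E
```

```text
(no output)
```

View pics/c2.png

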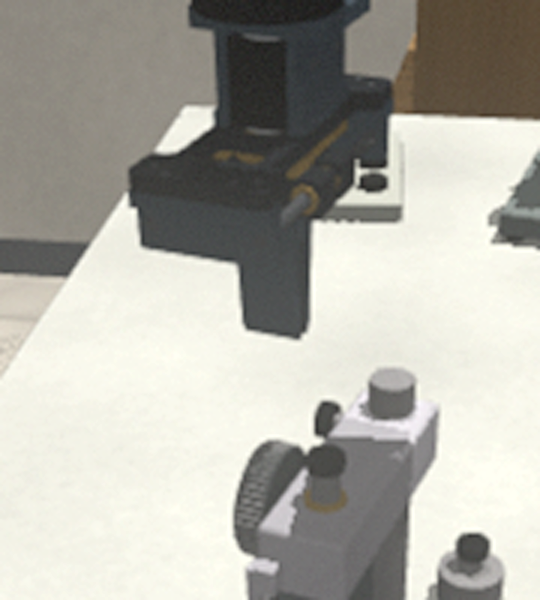

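>>> step_arm(dr=[[0,0,0],[0,0,0],[0,0,0],[0,0,0],[0,0,0],[0,0,0]], offset=[[-0.004,0,0.02],[-0.004,0,0.04],[-0.004,0,0.05],[-0.004,0,0.052],[-0.004,0,0.054],[-0.004,0,0.054]], jaw=[1,1,1,1,1,1])

```text
time: 2.95
tcp_pos: [0.583, 0.0505, 0.2683]
orientation: [[0.241, 0.97, 0.001], [0.97, -0.241, -0.001], [-0.001, 0.001, -1.0]]
wrist_force: [0.5, 0.3, 0.4]
finger_gap: 0.0007
```

>>> step_arm(dr=[[0,0,0],[0,0,0],[0,0,0],[0,0,0]], offset=[[0,0,0.002],[0,0,0.0035],[0,0,0.005],[0,0,0.005]], jaw=[1,1,1,1])

```text
time: 3.35
tcp_pos: [0.5829, 0.0505, 0.2632]
orientation: [[0.241, 0.97, 0.001], [0.97, -0.241, -0.001], [-0.001, 0.001, -1.0]]
wrist_force: [-0.5, 0.6, -0.1]
finger_gap: 0.0003
```

```bash
python3 - <<'E'
from h import *
s=manip.read_state(); print(s["time"],s["tcp_pos"],s["wrist_force"],proj("side",s["tcp_pos"]))
b=np.mean([manip.snapshot("side").astype(float) for _ in range(2)],0).astype(np.uint8)[120:260,250:390,::-1]
cv2.imwrite("pics/c3.png",cv2.convertScaleAbs(cv2.resize(b,None,fx=4,fy=4,interpolation=cv2.INTER_CUBIC),alpha=1.5))
E
```

```text
3.35 [0.5829085  0.05051393 0.26317494] [-0.52940218  0.6129397  -0.06332425] [[313.77313585 167.37103431]]
```

View pics/c3.png

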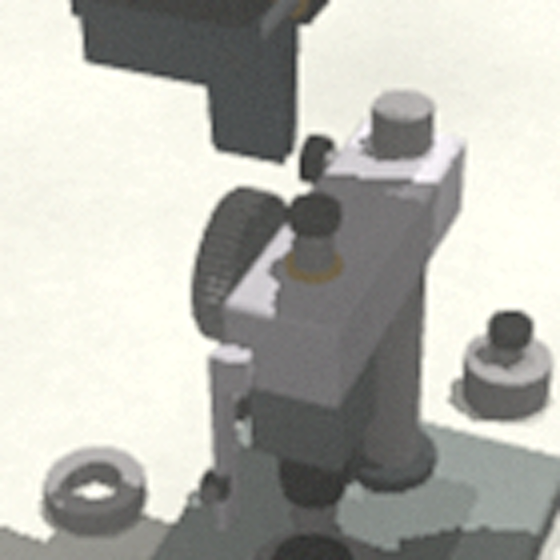

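>>> step_arm(dr=[[0,0,0],[0,0,0],[0,0,0],[0,0,0],[0,0,0],[0,0,0]], offset=[[0,0,0.002],[0,0,0.004],[0,0,0.006],[0,0,0.007],[0,0,0.008],[0,0,0.008]], jaw=[1,1,1,1,1,1])

```text
time: 4.05
tcp_pos: [0.583, 0.0505, 0.2552]
orientation: [[0.241, 0.97, 0.001], [0.97, -0.241, -0.001], [-0.001, 0.001, -1.0]]
wrist_force: [-0.1, 1.5, 0.0]
finger_gap: 0.0003
```

>>> step_arm(dr=[[0,0,0],[0,0,0],[0,0,0],[0,0,0],[0,0,0]], offset=[[0,0,0.002],[0,0,0.004],[0,0,0.005],[0,0,0.006],[0,0,0.006]], jaw=[1,1,1,1,1])

```text
time: 4.55
tcp_pos: [0.5829, 0.0505, 0.249]
orientation: [[0.241, 0.97, 0.0], [0.97, -0.241, -0.001], [-0.001, 0.001, -1.0]]
wrist_force: [-0.3, -0.1, 0.3]
finger_gap: 0.0006
```

```bash
python3 - <<'E'
from h import *
s=manip.read_state(); print(s["time"],s["tcp_pos"],s["wrist_force"],proj("side",s["tcp_pos"]))
b=np.mean([manip.snapshot("side").astype(float) for _ in range(2)],0).astype(np.uint8)[120:220,250:390,::-1]
a=manip.snapshot("top")[130:230,245:385,::-1]
cv2.imwrite("pics/c4.png",cv2.convertScaleAbs(cv2.resize(np.vstack([b,a]),None,fx=3,fy=3,interpolation=cv2.INTER_CUBIC),alpha=1.7))
E
```

```text
4.55 [0.582864   0.05048763 0.24904125] [-0.29286569 -0.12542979  0.299846  ] [[313.94905564 173.7151922 ]]
```

View pics/c4.png

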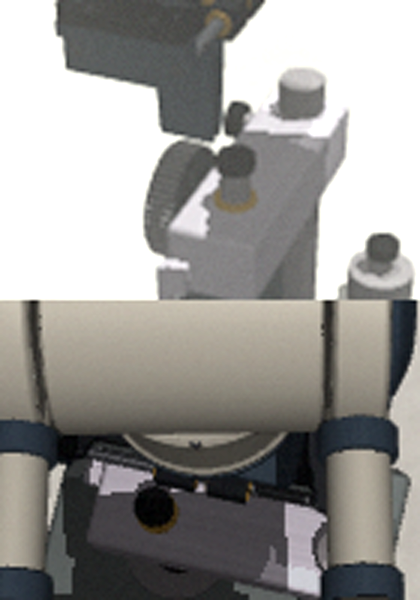

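>>> step_arm(dr=[[0,0,0],[0,0,0],[0,0,0],[0,0,0]], offset=[[0,0,0.001],[0,0,0.002],[0,0,0.003],[0,0,0.003]], jaw=[1,1,1,1])

```text
time: 5.1
tcp_pos: [0.5829, 0.0505, 0.2461]
orientation: [[0.241, 0.97, 0.0], [0.97, -0.241, -0.001], [-0.001, 0.001, -1.0]]
wrist_force: [-0.9, 0.3, 0.0]
finger_gap: 0.0002
```

>>> step_arm(dr=[[0,0,0],[0,0,0],[0,0,0],[0,0,0]], offset=[[0,0,0.001],[0,0,0.002],[0,0,0.003],[0,0,0.003]], jaw=[1,1,1,1])

```text
time: 5.5
tcp_pos: [0.5828, 0.0505, 0.2429]
orientation: [[0.241, 0.97, 0.0], [0.97, -0.241, -0.001], [-0.001, 0.0, -1.0]]
wrist_force: [0.9, 0.8, 0.8]
finger_gap: 0.0004
```

>>> step_arm(dr=[[0,0,0],[0,0,0],[0,0,0]], offset=[[0,0,0.001],[0,0,0.002],[0,0,0.002]], jaw=[1,1,1])

```text
time: 5.8
tcp_pos: [0.5831, 0.0505, 0.2418]
orientation: [[0.241, 0.97, 0.001], [0.97, -0.241, -0.001], [-0.001, 0.002, -1.0]]
wrist_force: [-2.0, -1.4, 10.2]
finger_gap: 0.0006
```

```bash
python3 - <<'E'
from h import *
s=manip.read_state(); print(s["time"],s["tcp_pos"],s["wrist_force"],s["wrist_torque"])
b=np.mean([manip.snapshot("side").astype(float) for _ in range(6)],0)
cv2.imwrite("pics/side4.png",b[:,:,::-1].astype(np.uint8))
# rows profile along columns under finger
for c in (306,310,314,318,322): print(c,b[156:176,c].mean(1).round().astype(int))
E
```

```text
5.8 [0.58307993 0.05050933 0.24180141] [-1.99229733 -1.41696568 10.19998181] [0.05254905 0.5172175  0.03232934]
306 [53 54 55 51 53 53 54 54 53 52 50 72 91 76 57 61 61 61 59 62]
310 [53 53 54 53 53 53 53 54 52 53 54 51 56 62 63 62 60 61 58 58]
314 [51 52 54 52 53 51 52 51 53 53 53 53 51 58 63 56 50 50 49 51]
318 [52 53 51 53 52 53 53 52 51 53 54 54 53 52 50 50 48 50 47 49]
322 [ 46  47  47  47  48  48  47  47  46  45  44  42  93 124 118  85  44  45
  44  59]
```

>>> step_arm(dr=[[0,0,0],[0,0,0],[0,0,0]], offset=[[0.001,0,0],[0.002,0,0],[0.003,0,0]], jaw=[1,1,1])

```text
time: 6.4
tcp_pos: [0.5839, 0.0532, 0.2423]
orientation: [[0.241, 0.97, 0.002], [0.97, -0.241, -0.001], [-0.001, 0.002, -1.0]]
wrist_force: [-3.9, -1.5, 10.3]
finger_gap: 0.0009
```

>>> step_arm(dr=[[0,0,0],[0,0,0],[0,0,0],[0,0,0],[0,0,0],[0,0,0],[0,0,0],[0,0,0]], offset=[[0.0015,0,0],[0.003,0,0],[0.0045,0,0],[0.006,0,0],[0.0075,0,0],[0.009,0,0],[0.01,0,0],[0.01,0,0]], jaw=[1,1,1,1,1,1,1,1])

```text
time: 7.2
tcp_pos: [0.5865, 0.0631, 0.2429]
orientation: [[0.241, 0.97, 0.003], [0.97, -0.241, -0.001], [-0.001, 0.003, -1.0]]
wrist_force: [-2.1, 0.2, 8.9]
finger_gap: 0.0003
```

```bash
cat > trk.py <<'E'
from h import *
import sys
s=manip.read_state(); print(s["time"],s["tcp_pos"],s["wrist_force"])
b=np.mean([manip.snapshot("side").astype(float) for _ in range(4)],0); cv2.imwrite(sys.argv[1],b[:,:,::-1].astype(np.uint8))
# foot/cap/clip columns
for n,(c0,c1,r0,r1) in dict(cap=(326,332,164,184),ptr=(309,312,214,234),foot=(325,331,228,252)).items():
    print(n,b[r0:r1,c0:c1].mean((1,2)).round().astype(int).tolist())
E
python3 trk.py pics/side5.png; python3 - <<'E'
import cv2
b=cv2.imread("pics/side1.png").astype(float)
for n,(c0,c1,r0,r1) in dict(cap=(326,332,164,184),ptr=(309,312,214,234),foot=(325,331,228,252)).items():
    print(n,b[r0:r1,c0:c1].mean((1,2)).round().astype(int).tolist())
E
```

```text
7.2 [0.58653555 0.06313849 0.24285014] [-2.11842111  0.16681561  8.90445774]
cap [75, 102, 113, 102, 91, 73, 51, 44, 45, 45, 45, 45, 45, 45, 44, 45, 48, 58, 63, 63]
ptr [82, 81, 80, 78, 84, 126, 113, 52, 49, 49, 49, 55, 70, 90, 101, 102, 96, 81, 70, 69]
foot [54, 55, 55, 54, 54, 54, 54, 54, 54, 49, 43, 40, 40, 39, 38, 39, 39, 38, 38, 37, 51, 60, 59, 59]
cap [76, 88, 99, 99, 69, 48, 49, 50, 49, 49, 49, 49, 49, 48, 49, 58, 66, 65, 65, 64]
ptr [80, 79, 79, 78, 78, 67, 53, 49, 50, 50, 54, 90, 109, 102, 98, 101, 94, 80, 69, 68]
foot [54, 54, 54, 53, 54, 53, 53, 52, 45, 40, 39, 39, 38, 39, 38, 38, 38, 37, 39, 53, 58, 58, 58, 59]
```

>>> step_arm(dr=[[0,0,0],[0,0,0],[0,0,0],[0,0,0],[0,0,0],[0,0,0],[0,0,0],[0,0,0],[0,0,0],[0,0,0],[0,0,0],[0,0,0],[0,0,0],[0,0,0]], offset=[[0.0025,0,0.0008],[0.005,0,0.0008],[0.0075,0,0.0008],[0.01,0,0.0008],[0.01,0,0.0008],[0.01,0,-0.006],[0.01,0,-0.006],[0,0,-0.006],[-0.012,0,-0.006],[-0.012,0,-0.006],[-0.012,0,-0.002],[-0.012,0,0],[-0.012,0,0.001],[-0.012,0,0.001]], jaw=[1,1,1,1,1,1,1,1,1,1,1,1,1,1])

```text
time: 8.8
tcp_pos: [0.5836, 0.0515, 0.2421]
orientation: [[0.241, 0.97, 0.003], [0.97, -0.241, -0.002], [-0.001, 0.003, -1.0]]
wrist_force: [-1.7, -1.2, 6.7]
finger_gap: 0.0004
```

```bash
python3 trk.py pics/side6.png
```

```text
8.8 [0.58362416 0.05150742 0.24210558] [-1.74342517 -1.20581166  6.68082234]
cap [53, 76, 100, 103, 90, 80, 79, 63, 42, 45, 46, 45, 45, 45, 44, 45, 45, 45, 55, 64]
ptr [82, 81, 81, 77, 86, 131, 161, 128, 66, 51, 48, 51, 53, 61, 90, 104, 96, 82, 71, 69]
foot [54, 54, 54, 54, 54, 54, 53, 54, 54, 54, 49, 42, 39, 39, 37, 39, 38, 39, 39, 37, 37, 49, 59, 58]
```

```bash
python3 - <<'E'
import cv2, numpy as np
t=[cv2.imread(f"pics/side{i}.png")[212:252,297:321] for i in (1,6)]
o=cv2.convertScaleAbs(cv2.resize(np.hstack(t),None,fx=14,fy=14,interpolation=cv2.INTER_NEAREST),alpha=1.5)
for r in range(0,40,5): cv2.putText(o,str(212+r),(0,r*14+10),0,.35,(0,0,255),1)
for c in range(0,48,4): cv2.putText(o,str(297+c%24),(c*14,555),0,.35,(0,0,255),1)
cv2.imwrite("pics/c6.png",o)
from h import proj,W
p=np.load("p.npy")
for z in (150,160,170,180,190): print(z,proj("side",W(p,[(28,y,z) for y in (60,70,80)])).round(1).tolist())
E
```

```text
150 [[309.9, 235.1], [307.7, 238.4], [305.5, 241.7]]
160 [[309.7, 231.2], [307.6, 234.4], [305.4, 237.8]]
170 [[309.6, 227.2], [307.4, 230.4], [305.2, 233.7]]
180 [[309.5, 223.1], [307.2, 226.3], [305.0, 229.6]]
190 [[309.3, 219.0], [307.1, 222.2], [304.8, 225.5]]
```

View pics/c6.png

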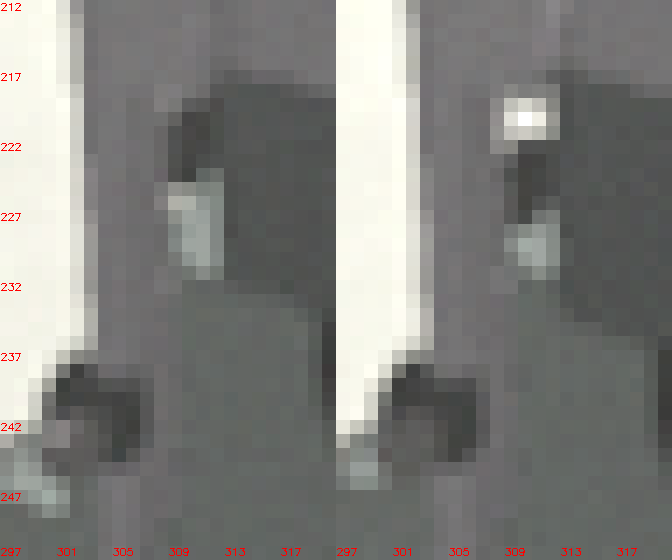

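```bash
python3 - <<'E'
import cv2, numpy as np
np.set_printoptions(linewidth=200)
for k in ([0],[1],[4,5,6]):
    b=np.mean([cv2.imread(f"pics/side{i}.png").astype(float) for i in k],0)
    print(k,"gray; cols 296-309"); g=b.mean(2).round().astype(int)
    for r in range(234,251): print(r,g[r,296:310], "" if k==[0] else (b[r,298:308,0]-b[r,298:308,2]).round().astype(int))
for i in (1,5,6):
    g=cv2.imread(f"pics/side{i}.png").astype(float).mean(2).round().astype(int)
    print(i,"cols 305-315")
    for r in range(215,235): print(r,g[r,305:316])
from h import *
p=np.load("p.npy")
f=lambda x:proj("side",W(p,x))[0]
print([ (f((27+dx,80+dy,160+dz))-f((27,80,160))).round(2) for dx,dy,dz in((10,0,0),(0,10,0),(0,0,10))])
E
```

```text
[0] gray; cols 296-309
234 [146 146 146 143 147 146 140 105  67  69  69  68  69  63] 
235 [148 145 144 144 144 148 139 106  70  72  68  68  65  66] 
236 [143 145 144 145 147 139 127  98  74  72  71  66  64  68] 
237 [144 146 143 145 145 117  84  78  70  71  72  70  65  64] 
238 [143 142 144 147 127  73  43  54  64  65  61  62  65  60] 
239 [143 146 145 136  97  43  47  47  53  58  54  56  68  62] 
240 [143 144 146 124  72  45  47  48  49  50  53  56  66  66] 
241 [145 145 148 123  62  49  62  56  51  52  44  51  68  64] 
242 [145 134 116  99  80  83  70  74  66  43  45  56  66  67] 
243 [134 103  81  82  85  90  81  87  73  43  49  56  65  64] 
244 [121  80  87  86  69  67  78  77  57  45  55  63  70  65] 
245 [123  85  94  90  64  55  57  61  62  63  63  68  64  64] 
246 [103  88  95  94  90  72  57  65  74  72  68  64  66  66] 
247 [ 84  94  99 100 101  88  64  66  71  72  65  65  64  65] 
248 [91 98 96 91 82 73 62 64 68 74 66 64 62 63] 
249 [97 98 99 85 62 65 65 63 71 69 70 66 61 61] 
250 [82 81 92 87 64 58 65 62 71 73 69 64 63 61] 
[1] gray; cols 296-309
234 [161 160 160 161 161 
[... 5032 characters left out ...]
]
220 [ 78  73  73  96 148 176 157 100  53  57  56]
221 [ 78  73  72  98 127 133 124  91  52  55  58]
222 [79 74 71 91 88 54 54 53 55 56 57]
223 [79 74 73 73 63 44 45 51 56 55 58]
224 [78 72 75 68 52 44 47 52 55 56 58]
225 [77 72 73 72 59 46 47 51 57 56 55]
226 [77 74 74 73 59 44 53 60 54 56 53]
227 [78 74 74 71 59 48 75 81 55 55 56]
228 [77 74 74 70 79 89 99 90 51 55 56]
229 [ 75  73  73  72  90 111 109  91  59  54  55]
230 [ 78  75  73  71  79 100 109  92  59  54  55]
231 [79 74 74 78 76 77 91 77 53 55 54]
232 [77 75 73 78 77 65 68 62 53 55 55]
233 [76 74 73 72 70 68 67 64 55 53 56]
234 [78 75 72 72 71 68 68 66 60 54 53]
[array([-4.88, -1.36]), array([-2.24,  3.38]), array([-0.17, -4.03])]
```

```bash
python3 - <<'E'
from h import *
np.set_printoptions(linewidth=220)
p=np.load("p.npy")
g=cv2.imread("pics/top0.png").mean(2).round().astype(int)
print("cols 266-292")
for r in range(176,202): print(r,g[r,266:293])
P=lambda n,x:proj(n,W(p,x))[0].round(1).tolist()
for x in [(28,70,252),(-28,70,252),(16,80,230),(36,80,230),(36,70,230),(20.5,88,163),(20.5,80,163),(31.5,88,163)]: print(x,P("top",x),P("side",x))
for y in (-40,-20,0,20): print("base edge",y,P("side",(95,y,40)))
E
```

```text
cols 266-292
176 [ 99 100  97  34  46  53  56  54  54  52  53  24  26  26  26  27  26  26  26  26  26  27  27  26  27  26  27]
177 [100 101  98  39  51  55  56  54  54  54  25  25  24  26  26  28  26  27  26  26  28  25  27  28  29  26  29]
178 [101  99  72  40  55  55  55  55  57  53  26  26  27  24  25  26  27  26  26  26  27  27  26  27  27  28  26]
179 [101  99  37  43  54  54  55  55  53  26  26  27  26  26  26  25  26  26  27  27  28  27  26  26  26  27  26]
180 [102 100  47  45  52  55  54  55  54  26  25  26  26  25  27  26  27  27  26  28  27  27  30  26  25  26  28]
181 [100  98  41  51  53  52  54  54  53  32  26  29  28  25  27  26  26  26  27  27  26  25  27  27  26  27  28]
182 [100  72  40  55  54  55  54  52  45 107 105  80  69  34  24  33  36  28  27  28  26  26  26  26  27  28  27]
183 [100  38  45  54  53  56  55  54  57 107 107 107 108 104  59  84  87  85  74  54  41  29  27  28  27  28  26]
184 [ 98  46  46  56  53  53  52  55  84 103 108 106 106  81  79 105 108 105 101  94  88  82  79  68  45  30  28]
185 [ 96  41  51  53  53  54  55  69 107 106 107  94  97  58 
[... 1648 characters left out ...]

200 [ 56  55  56  55  55  57  46  45  43  41  81 105 108 107 108 108 108 108 106 106 107 107 105  61   8   9  10]
201 [ 57  56  56  58  56  57  44  44  43  40  83 107 107 107 108 108 108 107 108 108 108 107  88  86  11   8   7]
(28, 70, 252) [279.4, 181.5] [306.0, 194.9]
(-28, 70, 252) [272.3, 210.7] [336.0, 202.2]
(16, 80, 230) [274.1, 188.3] [310.3, 209.7]
(36, 80, 230) [276.5, 178.2] [300.0, 207.1]
(36, 70, 230) [281.6, 179.3] [302.3, 203.9]
(20.5, 88, 163) [274.8, 190.3] [307.2, 240.3]
(20.5, 80, 163) [278.6, 191.1] [309.0, 237.6]
(31.5, 88, 163) [276.0, 185.1] [301.8, 238.8]
base edge -40 [302.1, 236.8]
base edge -20 [298.4, 242.3]
base edge 0 [294.5, 247.9]
base edge 20 [290.6, 253.8]
```

>>> step_arm(dr=[[0,0,0],[0,0,0],[0,0,0],[0,0,0],[0,0,0],[0,0,0],[0,0,0],[0,0,0],[0,0,0],[0,0,0]], offset=[[0.0025,0,0.0004],[0.005,0,0.0004],[0.0075,0,0.0003],[0.01,0,0.0002],[0.0125,0,0.0001],[0.015,0,0],[0.0175,0,0],[0.02,0,0],[0.022,0,0],[0.022,0,0]], jaw=[1,1,1,1,1,1,1,1,1,1])

```text
time: 10.0
tcp_pos: [0.5893, 0.0734, 0.2424]
orientation: [[0.241, 0.971, 0.004], [0.971, -0.241, -0.001], [-0.0, 0.004, -1.0]]
wrist_force: [0.5, 0.3, 5.3]
finger_gap: 0.0001
```

```bash
python3 trk.py pics/side7.png
```

```text
10.0 [0.58934611 0.07337594 0.24241597] [0.53376893 0.29044763 5.32123675]
cap [75, 105, 136, 141, 108, 79, 77, 78, 79, 76, 60, 45, 46, 46, 45, 46, 45, 46, 46, 46]
ptr [79, 80, 79, 80, 91, 139, 161, 157, 158, 140, 93, 51, 52, 51, 52, 56, 68, 76, 72, 69]
foot [55, 56, 55, 55, 55, 55, 54, 54, 54, 54, 54, 54, 53, 47, 41, 39, 38, 38, 38, 38, 38, 39, 37, 43]
```

```bash
python3 - <<'E'
import cv2, numpy as np
np.set_printoptions(linewidth=200)
b=cv2.imread("pics/side7.png").astype(float); g=b.mean(2).round().astype(int)
print("cols 305-315")
for r in range(216,238): print(r,g[r,305:317], (b[r,307:313,2]-b[r,307:313,1]).astype(int))
E
```

```text
cols 305-315
216 [81 82 82 81 80 80 76 87 96 82 78 77] [0 0 0 2 1 1]
217 [ 81  79  81  81  80  78  80 122 132  76  66  68] [1 0 1 1 0 1]
218 [ 81  76  77  83  89  83 100 135 119  59  54  56] [2 2 2 0 1 1]
219 [ 78  76  73  92 127 141 149 135  71  54  57  55] [1 0 0 0 0 0]
220 [ 79  74  72  96 146 172 164 124  50  57  58  56] [ 0  1  1 -1  0  0]
221 [ 79  74  72  96 145 170 155 107  52  56  58  57] [ 1  1  1  1  0 -1]
222 [ 80  75  70  96 146 172 154 105  50  56  58  58] [ 1  1  0 -1 -1 -1]
223 [ 79  74  73  98 130 147 142  98  51  56  55  57] [1 2 0 0 0 0]
224 [78 74 74 90 94 89 95 72 54 58 56 57] [ 1  1  0 -2 -1 -2]
225 [77 74 74 77 67 42 43 48 54 58 56 57] [ 1  1  0 -1 -1  0]
226 [77 75 73 72 62 47 47 49 57 57 55 57] [ 2  1  0  1  0 -1]
227 [78 73 75 72 59 47 47 51 56 56 55 56] [ 2  0 -1 -2 -1 -1]
228 [79 73 76 71 58 46 50 52 55 59 56 56] [0 0 1 0 1 0]
229 [76 72 75 72 58 45 63 72 59 56 56 55] [ 1  0  0  0 -1 -2]
230 [77 74 73 72 64 56 82 89 57 56 57 57] [ 1  1  0 -1 -3 -4]
231 [77 77 76 79 78 67 82 80 55 55 55 56] [ 1  1  1 -4 -3 -4]
232 [77 75 73 78 78 68 69 63 56 55 56 56] [ 0  1  0 -3 -3 -3]
233 [78 75 72 73 71 68 69 64 56 55 55 55] [ 2  1  0 -2 -2 -2]
234 [77 75 73 74 70 67 69 64 54 55 56 56] [ 1  1  0 -2 -2 -3]
235 [79 75 74 74 71 68 69 66 56 56 54 55] [ 1  0  0 -3 -2 -1]
236 [79 77 74 74 70 68 68 65 58 54 54 54] [ 0  1 -1 -2 -2 -4]
237 [81 76 73 73 72 68 70 68 61 60 58 54] [ 0  1 -1 -2 -2 -2]
```

>>> step_arm(dr=[[0,0,0],[0,0,0],[0,0,0],[0,0,0],[0,0,0],[0,0,0],[0,0,0],[0,0,0],[0,0,0]], offset=[[0,0,-0.006],[0,0,-0.006],[-0.01,0,-0.006],[-0.022,0,-0.006],[-0.022,0,-0.006],[-0.022,0,-0.002],[-0.022,0,0],[-0.022,0,0.0008],[-0.022,0,0.0008]], jaw=[1,1,1,1,1,1,1,1,1])

```text
time: 11.1
tcp_pos: [0.5841, 0.0519, 0.2421]
orientation: [[0.24, 0.971, 0.005], [0.971, -0.24, -0.002], [-0.001, 0.005, -1.0]]
wrist_force: [-4.1, -2.8, 11.3]
finger_gap: 0.0006
```

>>> step_arm(dr=[[0,0,0],[0,0,0],[0,0,0],[0,0,0],[0,0,0],[0,0,0],[0,0,0],[0,0,0],[0,0,0],[0,0,0]], offset=[[0.0025,0,0.0004],[0.005,0,0.0004],[0.0075,0,0.0003],[0.01,0,0.0002],[0.0125,0,0.0001],[0.015,0,0],[0.0175,0,0],[0.02,0,0],[0.022,0,0],[0.022,0,0]], jaw=[1,1,1,1,1,1,1,1,1,1])

```text
time: 12.1
tcp_pos: [0.5898, 0.0738, 0.2423]
orientation: [[0.24, 0.971, 0.005], [0.971, -0.24, -0.002], [-0.0, 0.006, -1.0]]
wrist_force: [1.1, 1.5, 5.9]
finger_gap: 0.0008
```

```bash
python3 trk.py pics/side8.png; python3 - <<'E'
import cv2, numpy as np
np.set_printoptions(linewidth=200)
g=cv2.imread("pics/side8.png").astype(float).mean(2).round().astype(int)
for r in range(216,242): print(r,g[r,305:317])
E
```

```text
12.1 [0.58979597 0.07380728 0.24234874] [1.10541757 1.46602973 5.86149778]
cap [74, 105, 135, 147, 118, 78, 78, 78, 79, 78, 78, 80, 76, 60, 44, 45, 46, 46, 46, 45]
ptr [79, 80, 79, 78, 89, 137, 163, 161, 159, 156, 148, 137, 106, 59, 49, 51, 50, 55, 59, 65]
foot [56, 55, 55, 54, 55, 55, 54, 55, 54, 54, 54, 54, 54, 54, 54, 50, 42, 39, 39, 38, 38, 38, 38, 38]
216 [81 81 81 81 81 79 76 85 95 78 73 78]
217 [ 81  79  81  80  78  76  79 119 147 139 114  65]
218 [ 80  78  77  83  89  81  96 148 172 157 109  53]
219 [ 78  74  73  92 126 139 144 162 163 125  56  54]
220 [ 79  74  73  97 145 172 169 171 146  84  52  55]
221 [ 79  75  72  94 144 168 168 154 105  49  55  57]
222 [ 79  74  71  96 142 167 167 136  56  54  57  57]
223 [ 79  73  72  95 143 168 156 114  50  56  57  58]
224 [ 78  73  73  96 146 166 133  77  52  56  56  58]
225 [ 77  73  73  91 143 156 111  71  53  56  58  55]
226 [ 77  73  73  85 117 117  82  70  55  56  57  55]
227 [78 73 74 78 72 52 53 57 54 57 57 57]
228 [78 74 74 69 56 45 45 52 56 57 56 57]
229 [77 73 76 72 60 46 48 49 56 56 56 57]
230 [76 74 75 71 59 46 45 48 56 56 55 57]
231 [78 74 74 79 69 46 48 54 56 56 56 54]
232 [79 77 72 80 73 47 57 60 58 54 56 56]
233 [76 74 73 74 69 61 65 62 56 56 56 55]
234 [77 76 74 73 71 68 68 64 55 55 56 56]
235 [78 75 74 73 72 69 69 64 55 55 56 55]
236 [79 75 73 74 71 68 70 63 54 57 56 56]
237 [79 77 74 72 70 69 70 65 58 55 54 55]
238 [75 69 70 74 68 66 69 65 58 55 53 53]
239 [59 54 64 73 69 67 68 68 60 57 56 53]
240 [46 45 61 73 70 69 67 66 67 63 60 58]
241 [46 44 60 73 71 68 69 68 67 67 68 66]
```

```bash
cat > rf.py <<'E'
from h import *
from scipy.ndimage import gaussian_filter
p=np.load("p.npy"); S=8
G={i:cv2.imread(f"pics/side{i}.png").astype(float).mean(2) for i in (1,4,5,6,7,8)}
def faces(x0,x1,y0,y1,z0,z1):
    q=lambda *c: proj("side",W(p,list(c)))+[-.93,1.3]
    return [q((x0,y0,z1),(x1,y0,z1),(x1,y1,z1),(x0,y1,z1)),q((x0,y0,z0),(x0,y1,z0),(x0,y1,z1),(x0,y0,z1)),q((x0,y1,z0),(x1,y1,z0),(x1,y1,z1),(x0,y1,z1))]
def render(bg,roi,box,I,sig=.45,cut=None):
    c0,c1,r0,r1=roi; im=cv2.resize(bg[r0:r1,c0:c1],None,fx=S,fy=S,interpolation=cv2.INTER_NEAREST).astype(np.float32)
    b0=im.copy()
    for f,v in zip(faces(*box),I):
        u=((f-[c0-.5,r0-.5])*S-.5)*16
        cv2.fillPoly(im,[u.round().astype(np.int32)],float(v),shift=4)
    if cut is not None: im[:,:max(0,int((cut-c0+.5)*S))]=b0[:,:max(0,int((cut-c0+.5)*S))]
    d=gaussian_filter(im-b0,sig*S,mode="nearest")
    return bg[r0:r1,c0:c1]+cv2.resize(d,(c1-c0,r1-r0),interpolation=cv2.INTER_AREA)
# clip
obs=np.mean([G[i] for i in (4,5,6,7,8)],0)
bg=np.full_like(obs,74.); roi=(303,310,233,249)
for x0 in (20.5,22,23.5):
    def f(v):
        y0,dy,z0,h,It,Ix,Iy=v; return (render(bg,roi,(x0,x0+11,y0,y0+dy,z0,z0+h),(It,Ix,Iy))-obs[roi[2]:roi[3],roi[0]:roi[1]])[:,1:].ravel()
    best=min((least_squares(f,[y,8,156+s,8,45,45,60],diff_step=3e-3,x_scale=[1,1,1,1,10,10,10]) for y in (78,80,82) for s in(-3,0,3)),key=lambda r:r.cost)
    v=best.x; print("clip x0",x0,"y",v[0].round(1),(v[0]+v[1]).round(1),"zmid",(v[2]+v[3]/2).round(2),"h",v[3].round(1),v[4:].round(),"rms",np.sqrt(2*best.cost/len(best.fun)).round(2))
# blade, frames 7,8
for k,bgs in ((8,1),(7,8),(6,8)):
    o=G[k]; b=G[1].copy() if k==8 else G[8].copy()
    if k==8: b[:228]=G[8][:228]; b[224:227]=G[8][225:226]*0+[G[8][225]]; 
    if k<8: b[226:231]=G[1][226:231]; b[231:234]=G[1][231:234]
    roi=(307,313,219,237) if k<8 else (307,313,226,240)
    for x0 in (22,23.5):
        def f(v):
            y0,y1,z,It,Ix,Iy=v; return (render(b,roi,(x0,x0+12,y0,y1,z-1.5,z+1.5),(It,Ix,Iy),cut=308.4)-o[roi[2]:roi[3],roi[0]:roi[1]])[:,2:5].ravel()
        yf=64.3-(x0-23.4)*2.18
        best=min((least_squares(f,[yf-14,yf+a,z,45,45,70],diff_step=2e-3,x_scale=[1,1,1,10,10,10]) for z in (np.array([-2,0,2])+{8:165,7:172,6:178}[k]) for a in(-1,1)),key=lambda r:r.cost)
        v=best.x; print("blade",k,"x0",x0,v.round(1),"rms",np.sqrt(2*best.cost/len(best.fun)).round(2))
E
python3 rf.py
```

```text
clip x0 20.5 y 85.2 93.9 zmid 162.75 h 8.4 [49. 40. 55.] rms 3.28
clip x0 22 y 82.3 90.3 zmid 159.55 h 8.0 [47. 40. 53.] rms 3.12
clip x0 23.5 y 79.8 87.2 zmid 156.93 h 9.2 [48. 37. 54.] rms 3.19
blade 8 x0 22 [ 53.7  68.5 169.6  55.8  11.6  78.2] rms 8.61
blade 8 x0 23.5 [ 50.1  63.2 166.2  54.6   5.1  65.3] rms 8.59
blade 7 x0 22 [ 52.4  67.  174.   48.9  24.1  55.8] rms 6.18
blade 7 x0 23.5 [ 49.7  65.3 171.6  49.   13.5  68. ] rms 6.35
blade 6 x0 22 [ 52.6  69.  180.3  42.2  36.7  90.8] rms 8.51
blade 6 x0 23.5 [ 49.8  65.7 177.7  43.2  33.   85.5] rms 8.41
```

>>> step_arm(dr=[[0,0,0],[0,0,0],[0,0,0],[0,0,0],[0,0,0],[0,0,0],[0,0,0],[0,0,0],[0,0,0]], offset=[[0,0,-0.006],[0,0,-0.006],[-0.01,0,-0.006],[-0.022,0,-0.006],[-0.022,0,-0.006],[-0.022,0,-0.002],[-0.022,0,0],[-0.022,0,0.0008],[-0.022,0,0.0008]], jaw=[1,1,1,1,1,1,1,1,1])

```text
time: 13.2
tcp_pos: [0.5846, 0.0523, 0.2422]
orientation: [[0.24, 0.971, 0.006], [0.971, -0.24, -0.002], [-0.0, 0.006, -1.0]]
wrist_force: [-5.0, -2.2, 11.5]
finger_gap: 0.0006
```

>>> step_arm(dr=[[0,0,0],[0,0,0],[0,0,0],[0,0,0],[0,0,0],[0,0,0],[0,0,0],[0,0,0],[0,0,0],[0,0,0]], offset=[[0.0025,0,0.0004],[0.005,0,0.0004],[0.0075,0,0.0003],[0.01,0,0.0002],[0.0125,0,0.0001],[0.015,0,0],[0.0175,0,0],[0.0195,0,0],[0.0195,0,0],[0.0195,0,-0.008]], jaw=[1,1,1,1,1,1,1,1,1,1])

```text
time: 14.2
tcp_pos: [0.5888, 0.0717, 0.2495]
orientation: [[0.24, 0.971, 0.005], [0.971, -0.24, -0.002], [-0.0, 0.005, -1.0]]
wrist_force: [0.8, 0.0, -0.8]
finger_gap: 0.0007
```

>>> step_arm(dr=[[0,0,0],[0,0,0],[0,0,0],[0,0,0],[0,0,0],[0,0,0],[0,0,0],[0,0,0],[0,0,0],[0,0,0]], offset=[[0,0,-0.04],[0,0,-0.08],[0,0,-0.1],[0,-0.03,-0.1],[0,-0.06,-0.1],[0,-0.1,-0.1],[0,-0.14,-0.1],[0,-0.18,-0.1],[0,-0.2,-0.1],[0,-0.2,-0.1]], jaw=[1,1,1,1,1,1,1,1,1,1])

```text
time: 15.2
tcp_pos: [0.392, 0.1203, 0.3492]
orientation: [[0.238, 0.971, 0.005], [0.971, -0.238, -0.001], [-0.0, 0.005, -1.0]]
wrist_force: [0.7, 0.1, -0.5]
finger_gap: 0.0003
```

```bash
python3 trk.py pics/side9.png; python3 - <<'E'
import cv2, numpy as np
np.set_printoptions(linewidth=200)
b=cv2.imread("pics/side9.png"); g=b.astype(float).mean(2).round().astype(int)
for r in range(222,250): print(r,g[r,297:317])
o=cv2.convertScaleAbs(cv2.resize(b[205:255,290:340],None,fx=12,fy=12,interpolation=cv2.INTER_CUBIC),alpha=1.6)
cv2.imwrite("pics/c9.png",o)
from station import manip
cv2.imwrite("pics/top9.png",manip.snapshot("top")[:,:,::-1])
E
```

```text
15.2 [0.39196852 0.1202857  0.34921291] [ 0.66754377  0.06892186 -0.48245428]
cap [86, 113, 145, 155, 154, 154, 157, 158, 158, 159, 159, 158, 160, 160, 163, 135, 74, 47, 50, 50]
ptr [78, 78, 78, 77, 87, 132, 157, 154, 154, 151, 145, 133, 116, 100, 82, 61, 50, 54, 55, 52]
foot [56, 56, 55, 54, 54, 54, 54, 54, 53, 53, 54, 53, 53, 53, 52, 53, 53, 50, 43, 39, 39, 38, 39, 38]
222 [157 157 160 159 162 134  75  78  78  74  70  91 139 161 160 147 104  63  53  55]
223 [157 157 159 159 161 136  80  78  77  73  68  92 137 163 153 123  77  55  54  54]
224 [158 158 158 159 161 138  86  77  76  72  71  92 140 160 133  89  58  54  56  55]
225 [160 159 159 159 161 137  85  77  77  73  71  89 138 148 111  83  53  57  58  55]
226 [158 158 160 160 162 138  86  76  75  72  71  81 121 129  97  79  53  56  57  58]
227 [157 158 158 159 161 141  94  76  74  73  72  76  96 106  96  73  54  56  55  55]
228 [158 159 160 160 162 146 101  74  74  72  73  71  76  84  85  77  52  57  56  55]
229 [160 159 160 159 163 146 100  76  76  72  74  70  66  55  60  64  54  54  56  56]
230 [160 160 160 159 162 146 100  75  
[... 961 characters left out ...]
 70  68  66  65  60  57  53  54]
242 [147 130 110  71  69  75  71  57  47  45  60  71  69  67  68  66  63  62  60  56]
243 [111  88  83  73  71  71  66  60  44  50  62  72  70  67  68  67  66  66  65  62]
244 [87 94 90 63 64 65 64 54 47 55 67 72 67 66 66 67 68 67 68 65]
245 [ 90 102  98  71  59  61  65  67  67  72  71  71  68  66  67  66  67  67  66  68]
246 [ 96 104 104  96  79  63  70  76  79  76  68  69  69  68  67  68  67  66  67  66]
247 [102 107 107 108  92  67  71  77  77  75  70  69  69  68  68  67  67  68  66  66]
248 [104 106  99  89  81  66  70  74  77  73  69  70  68  67  68  69  67  65  65  68]
249 [107 108  91  66  68  68  70  73  76  72  70  68  64  67  67  66  66  68  68  67]
```

View pics/c9.png

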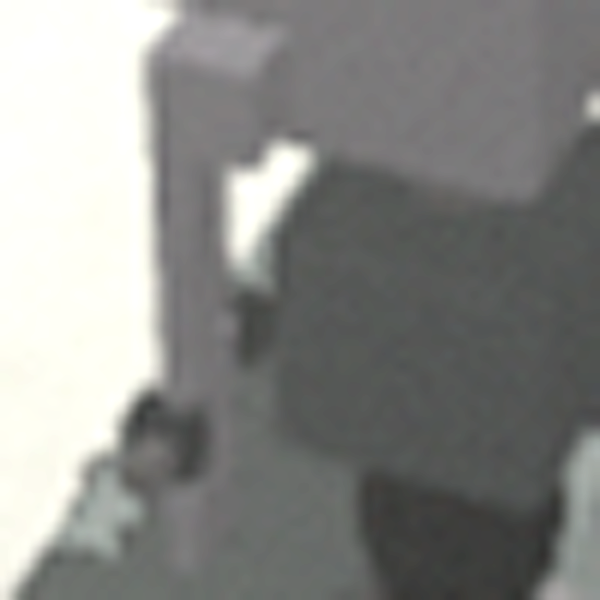

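```bash
sed -i '/^# blade/,$d; /^# clip/,$d' rf.py; cat > bf.py <<'E'
from rf import *
G[9]=cv2.imread("pics/side9.png").astype(float).mean(2)
np.set_printoptions(linewidth=160,suppress=True)
bg0=G[9].copy(); bg0[228:240]=np.median([G[i][228:240] for i in (1,5)],0); bg0[231:240]=np.median([G[i][231:240] for i in (1,5,6)],0)
bg0[226:240,312]=bg0[226:240,311]  # head handled by mask
HE=312.17
def R(box,I,roi,sig):
    c0,c1,r0,r1=roi; im=render(bg0,roi,box,I,sig,cut=308.4)
    a=np.clip(HE-(np.arange(c0,c1)-.5),0,1); return im*a+55*(1-a)
roi=(307,314,226,240)
for k in (9,8):
  for x0,T in ((23.5,None),(23.5,3.)):
    def f(v):
        y0,y1,z,Id,Iy,sg,t,w=v; t=T or t
        return (R((x0,x0+w,y0,y1,z-t/2,z+t/2),(Id,Id,Iy),roi,sg)-G[k][roi[2]:roi[3],roi[0]:roi[1]])[3 if k==8 else 2:,2:6].ravel()
    best=min((least_squares(f,[y-14,y,z,45,60,.5,3,w],diff_step=2e-3,bounds=([30,50,140,35,45,.3,1,3],[60,75,180,50,90,.8,8,15])) for y in (58,62,66) for z in np.array([158,161,164])+(6 if k==8 else 0) for w in(5,10)),key=lambda r:r.cost)
    print(k,T,best.x.round(2),"rms",np.sqrt(2*best.cost/len(best.fun)).round(2)); print(best.fun.reshape(-1,4).round().astype(int).tolist())
E
time python3 bf.py
```

```text
9 None [ 44.4   60.21 155.71  48.8   57.13   0.53   3.    10.  ] rms 5.16
[[-1, -3, 5, 7], [-3, 5, -3, 1], [-6, 5, 9, 12], [-16, -2, 6, 8], [-16, -1, -2, 2], [-9, 3, 2, 3], [-4, 7, 1, 1], [-2, 5, 0, -1], [0, 0, 0, 0], [1, 1, 1, -2], [2, 1, -1, -1], [0, -1, 2, -1]]
9 3.0 [ 44.4   60.21 155.71  48.8   57.13   0.53   3.    10.  ] rms 5.16
[[-1, -3, 5, 7], [-3, 5, -3, 1], [-6, 5, 9, 12], [-16, -2, 6, 8], [-16, -1, -2, 2], [-9, 3, 2, 3], [-4, 7, 1, 1], [-2, 5, 0, -1], [0, 0, 0, 0], [1, 1, 1, -2], [2, 1, -1, -1], [0, -1, 2, -1]]
8 None [ 48.47  58.07 162.09  43.46  54.07   0.49   3.15  10.  ] rms 4.28
[[-11, 3, -3, 5], [-11, 2, 5, 8], [-13, 3, 4, 3], [-3, 10, -2, -3], [1, 7, 2, 1], [0, 0, 0, -1], [-2, 0, -2, -1], [-1, -1, -3, 0], [0, -1, -1, -1], [0, -1, -1, -1], [0, -2, 0, -4]]
8 3.0 [ 50.04  60.1  163.29  42.79  59.18   0.48   3.     5.78] rms 4.19
[[3, 5, -4, 5], [-10, 1, 4, 10], [-13, 3, 5, 9], [-4, 10, -1, 0], [1, 7, 2, 1], [0, 0, 0, -1], [-2, 0, -2, -1], [-1, -1, -3, 0], [0, -1, -1, -1], [0, -1, -1, -1], [0, -2, 0, -4]]
real	0m8.479s
user	0m8.224s
sys	0m0.232s
```

```bash
sed -i '/^for k in (9,8)/,$d' bf.py; cat > de.py <<'E'
from bf import *
from scipy.optimize import differential_evolution as DE
def cost(v,x0,T,full=False):
    y0,L,z,Id,Iy,w,t=v; t=T or t; e=[]
    for k,dz in ((9,0),(8,5.5)):
        m=R((x0,x0+w,y0,y0+L,z+dz-t/2,z+dz+t/2),(Id,Id,Iy),roi,.5)-G[k][roi[2]:roi[3],roi[0]:roi[1]]
        e.append(m[3:,2:6])
    e=np.array(e); return e if full else (e**2).mean()
for x0,T in ((23.5,3.),(23.5,None),(21.,3.),(26.,3.)):
    sh=(23.5-x0)*2.18
    r=DE(cost,[(38+sh,60+sh),(4,30),(148+sh,168+sh),(38,50),(45,75),(2,14),(1,14)],args=(x0,T),maxiter=60,popsize=10,seed=1,polish=False)
    v=r.x; print("x0",x0,"T",T,"y",v[0].round(1),(v[0]+v[1]).round(1),"z9",v[2].round(2),"I",v[3:5].round(),"w,t",v[5:].round(1),"rms",np.sqrt(r.fun).round(2))
    e=cost(v,x0,T,True).round().astype(int)
    if x0==23.5:
        for a,b in zip(*e): print(a,b)
E
time python3 de.py
```

```text
x0 23.5 T 3.0 y 44.4 58.8 z9 155.57 I [47. 57.] w,t [ 9.7 10.4] rms 5.02
[ 0  5 -3  2] [-7  7  1  8]
[-6  4  7 10] [-10   4   9  11]
[-18  -3   5   7] [-15   1   4   3]
[-17  -2  -3   1] [-8  6 -5 -4]
[-9  4  2  2] [-1  5 -1  0]
[-2  9  3  1] [ 0  0  0 -1]
[ 1  8  3 -1] [-2  0 -2 -1]
[1 0 1 0] [-1 -1 -3  0]
[ 1  1  1 -2] [ 0 -1 -1 -1]
[ 2  1 -1 -1] [ 0 -1 -1 -1]
[ 0 -1  2 -1] [ 0 -2  0 -4]
x0 23.5 T None y 48.4 66.0 z9 163.55 I [42. 71.] w,t [ 2.7 13.8] rms 3.92
[  3   0 -17 -11] [ 5  7 -4  5]
[-4  0  2  7] [ 5  5  4 11]
[-6 -3  0  4] [-3  1  1  9]
[-2  0 -8 -1] [-3 -1 -8  0]
[ 5  4 -2  5] [-2 -5 -4  1]
[6 5 0 5] [-1 -4 -1 -1]
[2 1 1 1] [-2 -1 -2 -1]
[ 0 -4  0  0] [-1 -1 -3  0]
[ 1  0  1 -2] [ 0 -1 -1 -1]
[ 2  1 -1 -1] [ 0 -1 -1 -1]
[ 0 -1  2 -1] [ 0 -2  0 -4]
x0 21.0 T 3.0 y 50.2 64.3 z9 161.0 I [47. 57.] w,t [9.4 3.6] rms 4.99
x0 26.0 T 3.0 y 39.4 53.3 z9 150.64 I [47. 55.] w,t [9.6 7.5] rms 5.02
real	0m15.194s
user	0m15.383s
sys	0m0.128s
```

```bash
date; cat > de2.py <<'E'
from bf import *
from scipy.optimize import differential_evolution as DE
def cost(v,x0,T,full=False):
    y0,L,z,It,Ix,Iy,w,t=v; t=T or t; e=[]
    for k,dz in ((9,0),(8,5.5)):
        m=R((x0,x0+w,y0,y0+L,z+dz-t/2,z+dz+t/2),(It,Ix,Iy),roi,.5)-G[k][roi[2]:roi[3],roi[0]:roi[1]]
        e.append(m[3:,2:6])
    e=np.array(e); return e if full else (e**2).mean()
for lo,hi in ((2,6),(6,10),(10,15),(3,3.01)):
    r=DE(cost,[(25,62),(1,35),(148,168),(38,95),(38,60),(38,95),(1.5,14),(lo,hi)],args=(23.5,None),maxiter=90,popsize=12,seed=2,polish=False)
    v=r.x; print("y",v[0].round(1),(v[0]+v[1]).round(1),"z9",v[2].round(2),"I",v[3:6].round(),"w,t",v[6:].round(1),"rms",np.sqrt(r.fun).round(2))
    for a,b in zip(*cost(v,23.5,None,True).round().astype(int)): print(a,b)
E
time python3 de2.py
```

```text
Fri Dec  4 16:18:48 UTC 2026
y 50.3 64.6 z9 159.89 I [51. 38. 69.] w,t [7. 6.] rms 4.29
[ 0  6 -3  0] [-4 10 -1  4]
[-4  7 10  9] [-7  5  3  9]
[-15   0   5   3] [-9 -1 -1  9]
[-15   0  -7  -2] [-3  1 -8  0]
[-3  4 -5  4] [-1 -1 -3  1]
[ 5  7 -1  4] [-1 -1 -1 -1]
[2 4 1 1] [-2  0 -2 -1]
[ 0 -1  0  0] [-1 -1 -3  0]
[ 1  1  1 -2] [ 0 -1 -1 -1]
[ 2  1 -1 -1] [ 0 -1 -1 -1]
[ 0 -1  2 -1] [ 0 -2  0 -4]
y 37.9 65.0 z9 161.58 I [54. 40. 68.] w,t [ 5.4 10. ] rms 3.87
[-1  6 -8 -9] [-1  9 -5  3]
[-2  9  7  6] [ 2  5  2 10]
[-12   0   0   2] [-4  1 -1  8]
[ -6   0 -10  -2] [-4  1 -9  0]
[ 4  5 -5  4] [-2 -2 -4  1]
[ 5  6 -2  4] [-1 -2 -1 -1]
[1 2 0 1] [-2  0 -2 -1]
[ 0 -3 -1  0] [-1 -1 -3  0]
[ 1  1  1 -2] [ 0 -1 -1 -1]
[ 2  1 -1 -1] [ 0 -1 -1 -1]
[ 0 -1  2 -1] [ 0 -2  0 -4]
y 27.6 59.3 z9 162.23 I [71. 41. 46.] w,t [ 4.  14.8] rms 3.34
[  2   6  -8 -10] [ 6  7 -4  4]
[4 4 4 6] [3 4 4 7]
[-6 -3  1  2] [-7 -1  0  3]
[-6 -2 -7 -3] [ -5   0 -10  -3]
[-1  2 -3  0] [ 0  3 -2  0]
[ 2  3 -3  0] [ 0  0  0 -1]
[2 6 1 0] [-2  0 -2 -1]
[1 0 1 0] [-1 -1 -3  0]
[ 1  1  1 -2] [ 0 -1 -1 -1]
[ 2  1 -1 -1] [ 0 -1 -1 -1]
[ 0 -1  2 -1] [ 0 -2  0 -4]
y 46.1 60.9 z9 157.05 I [48. 38. 59.] w,t [9.1 3. ] rms 4.86
[-2  5 -2  1] [-7  8  1  7]
[-6  5  8 11] [-9  5  8  9]
[-17  -2   5   6] [-15   1   2   4]
[-17  -1  -3  -1] [-8  5 -8 -3]
[-9  4  0  1] [-1  4 -2  0]
[-2  9  0  2] [ 0  0 -1 -1]
[0 7 2 0] [-2  0 -2 -1]
[1 0 0 0] [-1 -1 -3  0]
[ 1  1  1 -2] [ 0 -1 -1 -1]
[ 2  1 -1 -1] [ 0 -1 -1 -1]
[ 0 -1  2 -1] [ 0 -2  0 -4]
real	0m25.319s
user	0m25.740s
sys	0m0.099s
```

```bash
python3 - <<'E'
s=open('rf.py').read()
a=s.index("    if cut is not None"); b=s.index("    d=gaussian")
s=s[:a]+"""    if cut is not None:
        rr,cc=np.mgrid[:im.shape[0],:im.shape[1]]/S; m=(cc+c0-.5)<308.52+.042*(rr+r0-.5-222); im[m]=b0[m]
"""+s[b:]
open('rf.py','w').write(s)
t=open('de2.py').read().replace("((2,6),(6,10),(10,15),(3,3.01))","((3,3.01),(4,7),(7,10),(10,16))")
open('de2.py','w').write(t)
E
time python3 de2.py; date
```

```text
y 46.1 60.5 z9 156.97 I [45. 39. 50.] w,t [9.6 3. ] rms 3.31
[-3  3 -3  2] [ 1  6 -2  5]
[0 2 5 9] [-2  3  6  8]
[-9 -4  2  5] [-9 -2  1  5]
[-9 -3 -6 -2] [-6  1 -9 -2]
[-3  1 -2  1] [-1  3 -2  0]
[ 1  4 -2  1] [ 0  0 -1 -1]
[1 6 1 0] [-2  0 -2 -1]
[1 0 0 0] [-1 -1 -3  0]
[ 1  1  1 -2] [ 0 -1 -1 -1]
[ 2  1 -1 -1] [ 0 -1 -1 -1]
[ 0 -1  2 -1] [ 0 -2  0 -4]
y 50.3 60.3 z9 158.73 I [44. 39. 50.] w,t [7.5 6.8] rms 3.11
[-1  4 -2  2] [ 1  6 -4  3]
[-1  2  4  8] [-1  5  4  6]
[-9 -5  1  3] [-8  1  0  2]
[-8 -2 -7 -4] [ -6   1 -10  -3]
[-2  4 -2  0] [-1  3 -2  0]
[ 1  5 -2  1] [ 0  0 -1 -1]
[1 5 1 0] [-2  0 -2 -1]
[1 0 0 0] [-1 -1 -3  0]
[ 1  1  1 -2] [ 0 -1 -1 -1]
[ 2  1 -1 -1] [ 0 -1 -1 -1]
[ 0 -1  2 -1] [ 0 -2  0 -4]
y 29.9 59.9 z9 160.29 I [50. 39. 48.] w,t [ 7.8 10. ] rms 3.48
[ -2   2 -10  -9] [ 3  8 -4  2]
[2 6 7 6] [-1  5  4  7]
[-7 -2  1  1] [-9  0  0  4]
[-7 -1 -7 -4] [-6  1 -9 -3]
[-2  3 -3  0] [-1  4 -1  0]
[ 0  4 -2  1] [ 0  0  0 -1]
[1 6 1 0] [-2  0 -2 -1]
[1 0 1 0] [-1 -1 -3  0]
[ 1  1  1 -2] [ 0 -1 -1 -1]
[ 2  1 -1 -1] [ 0 -1 -1 -1]
[ 0 -1  2 -1] [ 0 -2  0 -4]
y 42.9 58.7 z9 161.96 I [90. 40. 47.] w,t [ 7.7 15.2] rms 3.42
[ -1   6  -6 -10] [ 2  8 -3  3]
[1 4 5 6] [-1  4  6  7]
[-8 -3  2  2] [-9 -1  1  1]
[-8 -1 -6 -3] [ -6   1 -10  -5]
[-3  2 -2 -1] [ 0  4 -2  0]
[ 0  4 -3 -1] [ 0  0  0 -1]
[ 2  7  1 -1] [-2  0 -2 -1]
[1 0 1 0] [-1 -1 -3  0]
[ 1  1  1 -2] [ 0 -1 -1 -1]
[ 2  1 -1 -1] [ 0 -1 -1 -1]
[ 0 -1  2 -1] [ 0 -2  0 -4]
Fri Dec  4 16:20:08 UTC 2026
real	0m26.337s
user	0m26.746s
sys	0m0.110s
```

```bash
python3 - <<'E'
import cv2,numpy as np
from station import manip
a=cv2.imread("pics/side0.png").astype(float).mean(2); b=cv2.imread("pics/side9.png").astype(float).mean(2)
for n,(c,r,w) in dict(weight=(376,210,16),ring=(274,242,16),tin=(269,329,22),clip=(303,241,8)).items():
    t=a[r-w:r+w,c-w:c+w]; print(n,cv2.phaseCorrelate(t,b[r-w:r+w,c-w:c+w]))
s=manip.read_state(); print(s["time"],s["wrist_force"],s["tcp_pos"]); manip.job_done()
E
```

```text
weight ((-0.013159591103594437, -0.02864269178109069), 0.9807648740210471)
ring ((0.04132137679213166, -0.029557936358077797), 0.9566931993339607)
tin ((0.31120749708685835, 0.6448117425936708), 0.7386803985546051)
clip ((-0.09973804728399394, 0.052490314595573295), 0.9635690859928018)
15.45 [-0.66137679 -0.56036725 -0.26554587] [0.39503819 0.11954983 0.34849845]
the job is handed in; nothing more can be done
```

I lowered the gauge by about 24 mm and handed the job in at 15.5 s, but I could not confirm directly that the pointer is level with the mark. I used four fingertip strokes on top of the wheel with the jaws shut. The arm then lifted away, and wrist force read near zero with the hand clear.

- **Gauge movement:** The rim travel adds up to about 24 mm of descent. Up to about 19 mm, the picture tracking of foot and cap agreed with it. The foot should be about 10–11 mm above the specimen.
- **Contact forces:** The readings I took showed about 5–12 N pressing on the rim.
- **Objects around the stand:** In the side picture the weight, ring and index clip had not shifted. The tin check was weaker: it showed 0.3–0.6 px at low correlation, which I put down to lighting because the arm never went near it. I did not check the specimen separately; nothing came near it.
- **Pointer against mark:** This is the weak point. Both cameras looked from the stand's back side, so the scale plate hid the facing ends of the pointer and the tooth. I inferred their heights from the visible parts of the blade and clip at about 2 mm per pixel. The estimates of the total drop needed ranged from about 20 to 27.5 mm. I stopped near the middle, where pointer and mark come out level to about ±2 mm.
- **Fingertip height:** The fingers first touched the wheel about 22 mm below the TCP height I expected. I found contact by force readings instead of relying on the stated tool length.

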